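Set the eccentric on the carousel post and present it at the pointer

TASK

Set the steel eccentric, boss upward, centred on the narrow raised post of the parts carousel and let go of it. Then turn the carousel, with the eccentric riding on the post, until the post stands in line with the fixed pointer on the carousel's foot. Finish still gripping the carousel's upright wooden knob so that the turntable is held still there; do not let go, and leave the other things on the desk alone.

Things in the scene. Friction and masses are not known exactly. Their poses are not given: they have to be found in the camera images.
- eccentric_center (a point): The steel eccentric: a disc 48 mm in diameter and 16 mm thick lying flat, with a round boss 22 mm in diameter and 14 mm high on its upper face, set 9 mm off the disc's axis (towards its own +x); 30 mm high in all, about 0.2 kg. The point lies on the disc's axis half-way up, 15 mm above the underside; z is up. It starts flat on the desk (surface at z = 0), boss upward, near a plain steel collar.
- eccentric: The same eccentric; this origin is the centre of its underside.
- post_top (a point): Centre of the flat top of the narrow raised steel post on the turntable: a round head 30 mm in diameter on a 14 mm stem, top 70 mm above the turntable, about 96 mm above the desk. The post stands 88 mm from the turntable's axis and goes round with it. The eccentric simply rests on it by friction (no pin or rim).
- knob_grip (a point): Middle of the gripping length of the carousel's upright wooden knob: a cylinder 20 mm in diameter whose wooden part runs from 24 mm below to 24 mm above this point, on a 10 mm steel stem; the point lies about 84 mm above the desk, 88 mm from the turntable's axis, a third of a turn from the post (seen from above, 120 degrees counter-clockwise of it). It is fixed to the turntable and goes round with it; being round it may be gripped at any yaw.
- hub (a point): Centre of the upper face of the turntable, on its vertical axis: a wooden disc 250 mm in diameter, upper face 26 mm above the desk. Besides post and knob it carries four small lidded tins, fixed, up to 54 mm above the desk. It turns freely either way, with about 1 N at the knob, and stays where it is left.
- front (a point): The spot where the post's top must stand: 88 mm from the turntable's axis in the direction of the pointer, at the height of the post's top. The pointer is a small upright steel tab with an inward finger, 30 mm high, 134 to 162 mm from the axis, on a strip that sticks out of the carousel's fixed foot on the side roughly towards the robot.
- turntable: The turntable with all that is fixed on it (post, knob, tins); origin on its axis, 16 mm above the desk, at the wooden disc's underside. Its own -x axis points from the axis to the post.
- collar: Bystander: plain steel collar, a ring 44 mm in outer and 22 mm in inner diameter, 22 mm high, with no boss. Origin at the centre of its underside.
- red_wheel: Bystander: red spoked wheel 84 mm in diameter, 18 mm high, lying flat. Origin under its centre.
- gauge_guard: Bystander: brass gauge glass guard, a barred channel 70 x 25 x 24 mm, open side up, long along its x. Origin under its centre.
- funnel: Bystander: tin funnel standing mouth down, 80 mm in diameter, 85 mm high. Origin under its centre.
- screwdriver: Bystander: screwdriver about 170 mm long, lying between the carousel and the eccentric, along its own x.
- oil_jar: Bystander: closed glass jar with a steel lid, 52 mm in diameter, 65 mm high. Origin under its centre.
Not all that is in view belongs to the job. Leave any orange look-alike of the eccentric alone.

How it is judged:
On the way, in this order (a step that is already met when the one before it is completed fails the run):
1. the eccentric rests boss upward on the post, let go, while the post is still away from the pointer (horizontal distance between eccentric_center and post_top below 0.011 m and z of eccentric_center in the frame of post_top between 0.011 and 0.019 m and angle between eccentric_center's own z axis and vertical below 0.12 rad and contact force between eccentric and turntable above 0.5 N and contact force between eccentric and the fingers below 0.05 N and horizontal distance between post_top and front above 0.05 m), for 0.3 s.
2. the post, carrying the eccentric, is in line with the pointer with the knob gripped (horizontal distance between eccentric_center and post_top below 0.011 m and z of eccentric_center in the frame of post_top between 0.011 and 0.019 m and angle between eccentric_center's own z axis and vertical below 0.12 rad and contact force between eccentric and turntable above 0.5 N and contact force between eccentric and the fingers below 0.05 N and horizontal distance between post_top and front below 0.01 m and contact force between the fingers and turntable above 2 N and distance between the grasp point and knob_grip below 0.04 m), for 0.2 s.
At the end, for the whole second after the job is handed in: The eccentric lies level (0.12 rad), boss up, on the post alone, within 11 mm of its centre, untouched by the fingers; the post is within 10 mm of the spot in line with the pointer; the turntable is still (under 0.1 rad/s); the fingers press the knob with more than 2 N (all of step 2 and angular speed of turntable below 0.1 rad/s and linear speed of eccentric below 0.02 m/s); the arm keeps its last pose, push and grip.
It fails at once if a bystander is shifted by more than 40 mm (distance of any of collar, red_wheel, gauge_guard, funnel, screwdriver, oil_jar from where it was at the start of the episode above 0.04 m).
It also fails if it takes over 69 s, if anything falls off the work surface, if the arm or the gripper's body presses on something with over 40 N, if the wrist force passes 120 N, or if a joint passes its speed limit or range.

ROBOT

A 6-joint arm with a two-finger parallel gripper is mounted at the origin on the work surface. World frame = base frame: x ahead of the robot, y to its left, z up, the work surface at z = 0. Lengths are in m, angles in rad, forces in N, time in s.
With the tool pointing down it reaches from about 0.35 to 0.85 m from the base axis. Payload 8.1 kg.
Tool frame: the origin (TCP) lies at the very end of the fingers, on their centre line; the grasp point (between the pads) lies 19 mm behind it; z points along the fingers, y is the direction in which the jaws open and shut (so a half turn about z gives the same grasp; the last joint's range is limited). The gripper opens to 93 mm and grips with 3 to 60 N. Pads are 15 mm wide; open, the fingers measure 128 mm over their backs; the gripper's body (75 mm by 188 mm) begins 65 mm behind the grasp point.
Start: joints at [-1.392, 0.13, 1.488, -0, 1.523, -0.085], TCP at [0.156, -0.579, 0.219] pointing down, gripper open.
Joint ranges: [-2.96, 2.96], [-0.89, 2.26], [0.02, 2.5], [-1.34, 4.48], [0, 2.73], [-2.66, 2.66]. Speed limits (rad/s): [2.39, 2.39, 2.79, 3.14, 3.14, 3.14].

INTERFACE

Orientations are given as a rotation vector (axis times angle).
In Python, from plant import * gives the robot as it stands.
- The arm moves only by the tool apply_moves, never from a script. Its argument "commands" is one flat list of numbers, 7 for each row, row after row: the shift along the world's x, y, z in cm, then the turn, a rotation vector about the world's x, y, z in rad, then the finger opening in cm, from 0 to 9.3. A call has 1 to 8 rows; each row shifts and turns the pose as measured when the row begins; what a row does not reach is not made up. A row lasts 1/8 s, in which the tool goes at most 62.5 mm and 10.7 degrees, less where a joint would pass 70% of its speed; a pose out of reach is approached as far as the arm can. A call with a gripper value outside its range is refused whole. The fingers move at their own pace and stop on an object; "squeeze" is the grip in N (left out, the last holds). Time passes only in rows, so rows that do not move let the fingers close. It gives the time, the measured TCP pose, the force and the opening at its end, in the units of the state.
- read_state(): the state, without advancing time (a new reading comes with each control period).
- read_camera(name): name is "scene" or "top"; returns (picture, depth): 400x640x3 uint8, blue, green, red; 400x640 float32, m along the optical axis (not along the pixel's ray), 0 where there is no reading.
- camera_model(name): a dict with "intrinsics" (3x3 intrinsics, pixels), "R" (3x3) and "t" (3): a world point X has camera coordinates R X + t. Camera axes: x right, y down, z forward; pixel columns grow to the right and rows downward; lengths in m; the calibration is good to about 2 mm. A picture is of the moment at which its call begins. camera_model takes no time and is no camera call.
- close_job(): hands the job in, once; it reports no verdict.
Trained networks look in the newest picture that a camera, given by its name, has taken for a name from the list of things; names that differ only in an ending like _2 or _b are one class to them, and where a whole thing is asked for, a point or a joint stands for the part that bears it (a point fixed in the world has none). Each returns a list of dicts, best first, with "conf" (0 to 1); they miss things now and then, are a little off and sometimes report something else, mostly with a low value. They report only what shows in the picture. A call takes as long as a camera call. They do not tell look-alikes from the thing itself.
- find_in(query, camera): "point" ([x, y, z] in m, in the coordinates of the camera as it stood for that picture, good to about 4 mm: the middle of the surface that is visible of it).
- cut_out(query, camera): "mask" (400x640 bool, what is visible of it).
- spot_point(query, camera): "point" ([x, y, z] in m, in the coordinates of the camera as it stood for that picture, good to about 4 mm: a listed point, or the origin of a listed thing).
The state is a dict: "t": time; "q": joint angles; "dq": joint speeds; "joint_torque": joint torques, N m; "tool_pos": TCP position; "orientation": TCP orientation; "force": force on the tool from outside, world axes, zero at the start; "wrist_torque": the same for the moment, N m; "opening": finger opening in m.
Only numpy, scipy, OpenCV 4.12 (cv2) and the standard library are available. Lean on these libraries where they do the work, as an engineer would, in place of code of your own. Each camera call takes 0.05 s, during which the arm holds its last target. There are 200 camera calls.

## Working session

There is one attempt and no reset: what is moved stays moved. The work goes in short steps, Python scripts to look and compute and a tool call to move; the robot and the scene stay as the last step left them, time stands still between calls to the robot, and variables do not carry over. Pictures are saved under pics/ and viewed, about 8 in all and at most 12, crops included, and the job is handed in when it is done.

Besides the shell and the picture viewer there is one more tool, called after ">>>" by a JSON object that holds its "name" and its "arguments", one argument or row to a line. apply_moves: Moves the arm, as the interface text tells. Its arguments: {"type":"object","properties":{"commands":{"type":"array"},"squeeze":{"type":"number"}},"required":["commands"]}

```bash
mkdir -p pics; ls; cat > h.py <<'E'
from plant import *
import numpy as np, cv2
def w(p,cam):
    m=camera_model(cam); return np.array(m["R"]).T@(np.array(p)-np.array(m["t"]))
def pix(X,cam):
    m=camera_model(cam); c=np.array(m["R"])@np.array(X)+np.array(m["t"]); u=np.array(m["intrinsics"])@c; return u[:2]/u[2]
def cloud(d,cam):
    m=camera_model(cam);K=np.array(m["intrinsics"]);v,u=np.indices(d.shape)
    P=np.stack([(u-K[0,2])/K[0,0]*d,(v-K[1,2])/K[1,1]*d,d],-1)-np.array(m["t"])
    return P@np.array(m["R"])
E
python3 - <<'E'
from h import *
s=read_state();print(s)
for c in ["scene","top"]:
    im,d=read_camera(c);cv2.imwrite(f"pics/{c}0.png",im);np.save(f"{c}0.npy",d)
    print(c,w([0,0,0],c))
    for q in ["eccentric","eccentric_center","post_top","knob_grip","hub","front","collar"]:
        for r in spot_point(q,c)[:3]: print(q,round(r["conf"],2),w(r["point"],c).round(4),pix(w(r["point"],c),c).round())
E
```

```text
pics
{'t': 0.0, 'q': array([-1.39236894e+00,  1.31160431e-01,  1.48927218e+00, -8.97055817e-07,
        1.52302435e+00, -8.54073086e-02]), 'dq': array([ 0.00080458,  0.00136502,  0.00050689, -0.00030571, -0.00115646,
        0.0008579 ]), 'joint_torque': array([ 1.92094383e-03, -5.59841716e+01, -4.91758204e+01,  7.69483997e-02,
        3.54278809e-02, -1.42988692e-04]), 'tool_pos': array([ 0.15638466, -0.57866236,  0.21759181]), 'orientation': array([-3.11245090e+00, -4.12984732e-01,  1.37477284e-04]), 'force': array([-0.0993109 ,  0.6616453 , -0.30436149]), 'wrist_torque': array([-0.01646702,  0.02829806,  0.01707362]), 'opening': 0.09325323704479646}
scene [1.06415035 0.83684312 1.3652088 ]
eccentric 0.76 [ 0.4993  0.3221 -0.0022] [391. 292.]
eccentric 0.69 [ 4.756e-01  2.277e-01 -1.000e-04] [381. 266.]
eccentric_center 0.69 [0.4756 0.2265 0.016 ] [381. 263.]
eccentric_center 0.48 [0.4995 0.319  0.0196] [391. 288.]
post_top 0.56 [ 0.6421 -0.1348  0.0964] [287. 191.]
knob_grip 0.62 [ 0.4967 -0.0889  0.0858] [330. 187.]
hub 0.8 [ 0.5577 -0.1531  0.0241] [306. 192.]
front 0.84 [ 0.4721 -0.1486  0.093 ] [328. 173.]
collar 0.47 [0.5776 0.2399 0.0024] [357. 281.]
top [ 0.3935747  -0.00993634  1.05245883]
eccentric 0.56 [0.4976 0.3229 0.0043] [198. 251.]
eccentric 0.47 [4.745e-01 2.286e-01 2.000e-04] [232. 256.]
eccentric_center 0.65 [0.5    0.3288 0.012 ] [195. 250.]
eccentric_center 0.62 [ 0.5571 -0.152   0.0191] [363. 216.]
eccentric_center 0.49 [0.4804 0.234  0.0148] [228. 254.]
post_top 0.95 [ 0.6431 -0.1287  0.0955] [355. 181.]
knob_grip 0.78 [ 0.5014 -0.0873  0.0808] [344. 235.]
knob_grip 0.74 [ 0.4257  0.0896 -0.0009] [282. 270.]
knob_grip 0.63 [ 0.6468 -0.1302  0.0931] [355. 179.]
hub 0.78 [ 0.5566 -0.1479  0.0242] [362. 216.]
front 0.95 [ 0.4681 -0.1512  0.0949] [370. 245.]
```

```bash
python3 - <<'E'
from h import *
a=cv2.imread("pics/scene0.png");b=cv2.imread("pics/top0.png")
cv2.imwrite("pics/a.png",cv2.resize(a[120:350,200:500],(800,600),interpolation=cv2.INTER_CUBIC))
cv2.imwrite("pics/b.png",cv2.resize(b[130:310,170:430],(800,554),interpolation=cv2.INTER_CUBIC))
E
```

```text
(no output)
```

View pics/a.png

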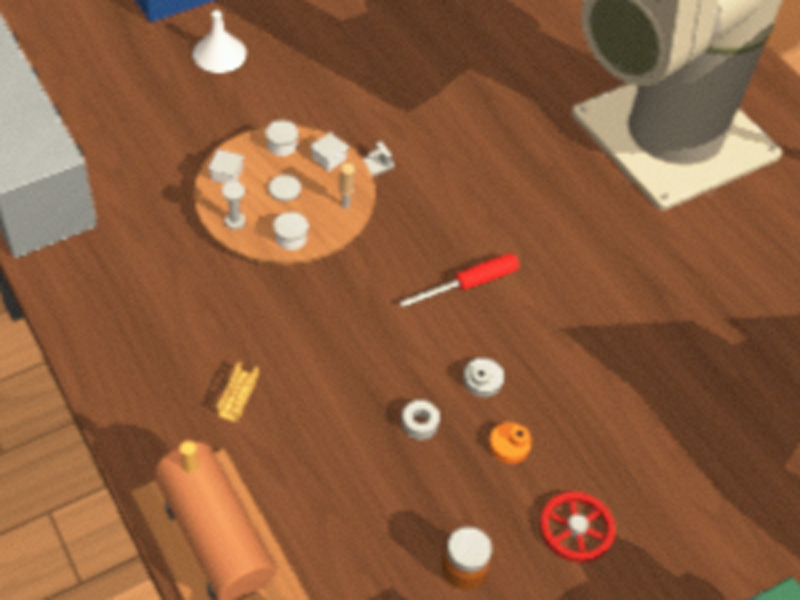

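View pics/b.png

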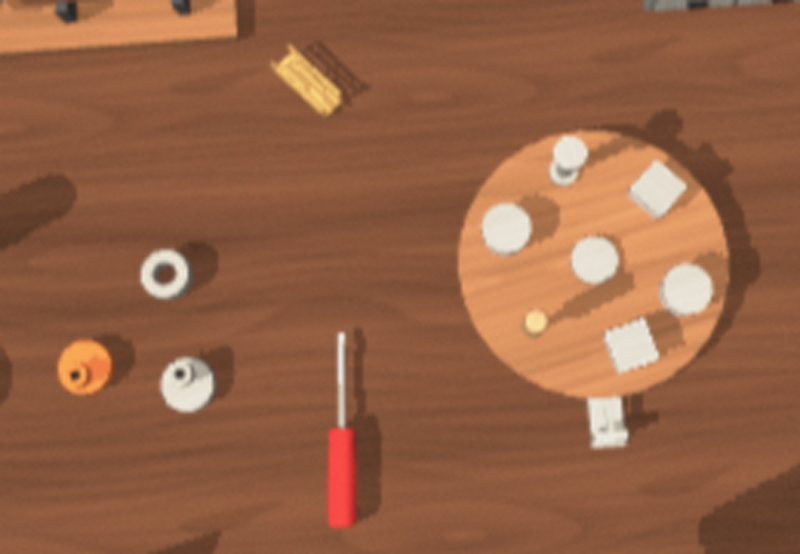

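The scene view shows the steel eccentric at about (484,377), the orange look-alike at (510,442), the collar at (420,420) and the post at (233,205). The knob is at (346,185) and the pointer at (380,158). The top view agrees: eccentric (187,384), post (569,155), knob (535,322), pointer (607,420). Next I refine these positions with depth.

```bash
python3 - <<'E'
from h import *
for c in ["scene","top"]:
    P=cloud(np.load(f"{c}0.npy"),c).reshape(-1,3)
    def reg(n,x,y,r,z0,z1):
        m=(np.hypot(P[:,0]-x,P[:,1]-y)<r)&(P[:,2]>z0)&(P[:,2]<z1)
        Q=P[m]
        if len(Q)<3: print(c,n,len(Q));return
        rc=cv2.minEnclosingCircle(Q[:,:2].astype(np.float32))
        print(c,n,len(Q),"mean",Q.mean(0).round(4),"circ",np.round(rc[0],4),round(rc[1],4))
    reg("disc",.476,.228,.045,.012,.022)
    reg("boss",.476,.228,.045,.025,.04)
    reg("post",.643,-.13,.04,.085,.11)
    reg("knob",.499,-.088,.03,.095,.125)
    reg("knobside",.499,-.088,.03,.06,.125)
    reg("hub",.557,-.150,.14,.02,.030)
    reg("pointer",.415,-.153,.04,.022,.05)
    for x,y,n in [(.5,.32,'orange'),(.578,.24,'collar')]: reg(n,x,y,.045,.006,.04)
E
```

```text
scene disc 98 mean [0.4747 0.2299 0.0166] circ [0.4764 0.2289] 0.0247
scene boss 33 mean [0.4844 0.2317 0.0295] circ [0.4844 0.2307] 0.0116
scene post 50 mean [ 0.6436 -0.1282  0.095 ] circ [ 0.6434 -0.1297] 0.0157
scene knob 26 mean [ 0.5001 -0.0817  0.1068] circ [ 0.4997 -0.0815] 0.0095
scene knobside 56 mean [ 0.5008 -0.0798  0.0928] circ [ 0.4998 -0.0808] 0.0101
scene hub 1791 mean [ 0.5633 -0.1346  0.0256] circ [ 0.5505 -0.1459] 0.1326
scene pointer 72 mean [ 0.4273 -0.1481  0.0275] circ [ 0.4256 -0.149 ] 0.0312
scene orange 184 mean [0.5006 0.3231 0.0179] circ [0.4939 0.3132] 0.0359
scene collar 150 mean [0.579  0.2451 0.018 ] circ [0.5738 0.2384] 0.043
top disc 175 mean [0.4746 0.2262 0.0158] circ [0.4772 0.2281] 0.0238
top boss 53 mean [0.4855 0.2305 0.0294] circ [0.4857 0.2312] 0.0109
top post 97 mean [ 0.6449 -0.1292  0.0953] circ [ 0.645  -0.1291] 0.0151
top knob 48 mean [ 0.4992 -0.0845  0.1064] circ [ 0.4995 -0.0848] 0.0097
top knobside 58 mean [ 0.4981 -0.0841  0.1018] circ [ 0.4994 -0.0849] 0.0098
top hub 4748 mean [ 0.555  -0.1455  0.0252] circ [ 0.5503 -0.1496] 0.1334
top pointer 162 mean [ 0.4317 -0.1505  0.0263] circ [ 0.4263 -0.1518] 0.0327
top orange 244 mean [0.4997 0.3191 0.0184] circ [0.4976 0.3266] 0.03
top collar 171 mean [0.5786 0.2435 0.0198] circ [0.588  0.2392] 0.0318
```

>>> {"name": "apply_moves", "arguments": {
  "commands": [6,6,2,0,0,0,7,6,6,0,0,0,0,7,6,6,0,0,0,0,7,5,6,0,0,0,0,7,3,6,0,0,0,0,7,0,6,0,0,0,0,7,0,6,0,0,0,0,7,0,6,0,0,0,0,7]
}}

```text
t: 1.8
tool_pos: [0.3583, -0.1565, 0.2334]
orientation: [3.114, 0.403, 0.005]
force: [1.1, 1.2, 0.9]
opening: 0.0698
```

>>> {"name": "apply_moves", "arguments": {
  "commands": [2,6,-1,0,0,0,7,2,6,-2,0,0,0,7,2,6,-2,0,0,0,7,2,6,-2,0,0,0,7,2,6,-1,0,0,0,7,2,6,-1,0,0,0,7,1,5,0,0,0,0,7,0,0,0,0,0,0,7]
}}

```text
t: 2.8
tool_pos: [0.4826, 0.246, 0.1498]
orientation: [3.109, 0.408, 0.022]
force: [-0.5, 0.2, 0.1]
opening: 0.07
```

```bash
python3 - <<'E'
from h import *
s=read_state();print(s['q'].round(3),s['tool_pos'].round(4),s['orientation'].round(3),s['force'])
print((np.array([.477,.2285,.004])-s['tool_pos'])*100)
E
```

```text
[ 0.383  0.005  1.747 -0.009  1.378  1.695] [0.4826 0.246  0.1498] [3.109 0.408 0.022] [-0.50188542  0.2139274   0.14948973]
[ -0.56307759  -1.75068362 -14.57755276]
```

```bash
cat >> h.py <<'E'
from scipy.spatial.transform import Rotation as Ro
def st(target=None,yaw=None):
    """print pose; tilt-correcting world rotvec (optionally to jaw-axis yaw, mod pi); shift in cm"""
    s=read_state();R=Ro.from_rotvec(s['orientation']).as_matrix();z=R[:,2]
    c=np.cross(z,[0,0,-1]);y=np.degrees(np.arctan2(R[1,1],R[0,1]))
    print('t',round(s['t'],2),'q',s['q'].round(2),'p',s['tool_pos'].round(4),'jawyaw',y.round(1),'tiltfix',c.round(4),'F',s['force'].round(1),'op',round(s['opening'],4))
    if target is not None: print('shift cm',((np.array(target)-s['tool_pos'])*100).round(2))
E
python3 -c "
from h import *
st([.477,.2285,.004])"
```

```text
t 2.8 q [ 0.38  0.    1.75 -0.01  1.38  1.69] p [0.4826 0.246  0.1498] jawyaw -75.1 tiltfix [0.0038 0.0144 0.    ] F [-0.5  0.2  0.1] op 0.07
shift cm [ -0.56  -1.75 -14.58]
```

>>> {"name": "apply_moves", "arguments": {
  "commands": [-0.6,-1.7,-4,0,0,0,7,0,0,-4,0,0,0,7,0,0,-3,0,0,0,7,0,0,0,0,0,0,7]
}}

```text
t: 3.3
tool_pos: [0.4766, 0.2263, 0.0385]
orientation: [3.108, 0.409, 0.025]
force: [-0.1, -0.9, 0.1]
opening: 0.0702
```

```bash
python3 -c "
from h import *
st([.477,.2285,.004])"
```

```text
t 3.3 q [ 0.35  0.09  1.88 -0.01  1.16  1.67] p [0.4766 0.2263 0.0385] jawyaw -75.0 tiltfix [0.0046 0.0166 0.    ] F [-0.1 -0.9  0.1] op 0.0702
shift cm [ 0.04  0.22 -3.45]
```

>>> {"name": "apply_moves", "arguments": {
  "commands": [0,0.2,-1.5,0.005,0.017,0,7,0,0,-1.4,0,0,0,7,0,0,-0.5,0,0,0,7,0,0,0,0,0,0,7]
}}

```text
t: 3.8
tool_pos: [0.4801, 0.2278, 0.0086]
orientation: [-3.114, -0.407, -0.009]
force: [-0.4, 0.1, 0.3]
opening: 0.0696
```

```bash
python3 -c "
from h import *
st([.477,.2285,.004])"
```

```text
t 3.8 q [ 0.35  0.15  1.87 -0.    1.11  1.66] p [0.4801 0.2278 0.0086] jawyaw -75.1 tiltfix [-0.002   0.0058  0.    ] F [-0.4  0.1  0.3] op 0.0696
shift cm [-0.31  0.07 -0.46]
```

>>> {"name": "apply_moves", "arguments": {
  "commands": [-0.3,0.1,-0.4,0,0.006,0,7,0,0,0,0,0,0,7,0,0,0,0,0,0,4,0,0,0,0,0,0,4,0,0,0,0,0,0,4,0,0,0,0,0,0,4],
  "squeeze": 20
}}

```text
t: 4.55
tool_pos: [0.4779, 0.2294, 0.006]
orientation: [-3.113, -0.408, -0.004]
force: [-0.5, -0.4, -0.1]
opening: 0.0473
```

```bash
python3 -c "
from h import *
st([.477,.2285,.004])"
```

```text
t 4.55 q [0.35 0.16 1.87 0.   1.11 1.66] p [0.4779 0.2294 0.006 ] jawyaw -75.1 tiltfix [-0.0026  0.0019  0.    ] F [-0.5 -0.4 -0.1] op 0.0473
shift cm [-0.09 -0.09 -0.2 ]
```

>>> {"name": "apply_moves", "arguments": {
  "commands": [0,0,2,0,0,0,4,0,0,4,0,0,0,4,0,0,5,0,0,0,4,0,0,5,0,0,0,4,0,0,2,0,0,0,4,0,0,0,0,0,0,4],
  "squeeze": 30
}}

```text
t: 5.3
tool_pos: [0.4739, 0.2281, 0.1883]
orientation: [-3.114, -0.408, 0.006]
force: [-1.1, -0.3, -2.6]
opening: 0.047
```

```bash
python3 - <<'E'
from h import *
st([.644,-.1295,.15])
for c in ["scene","top"]:
    im,d=read_camera(c);cv2.imwrite(f"pics/{c}1.png",im);np.save(f"{c}1.npy",d)
u,v=pix(read_state()['tool_pos'],"scene").astype(int);im=cv2.imread("pics/scene1.png")
print(u,v);cv2.imwrite("pics/c.png",cv2.resize(im[v-75:v+45,u-80:u+80],(800,600),interpolation=cv2.INTER_CUBIC))
E
```

```text
t 5.3 q [ 0.35 -0.05  1.73  0.    1.47  1.66] p [0.4739 0.2281 0.1883] jawyaw -75.1 tiltfix [-0.0009 -0.0043 -0.    ] F [-1.1 -0.3 -2.6] op 0.047
shift cm [ 17.01 -35.76  -3.83]
388 233
```

View pics/c.png

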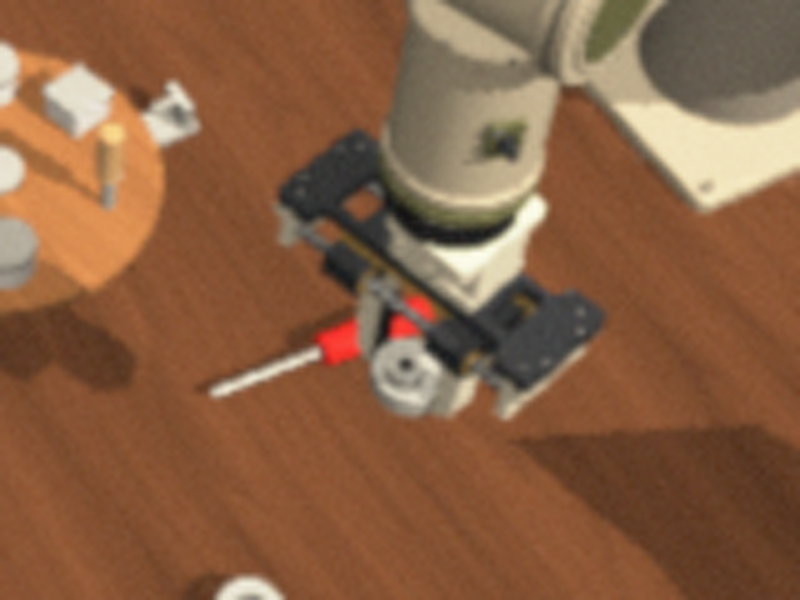

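The eccentric is held level between the pads at about (405,375), boss up, and the desk items are undisturbed. Next I check its offset in the hand, then move over.

```bash
python3 - <<'E'
from h import *
s=read_state();p=s['tool_pos']
im=cv2.imread("pics/scene1.png")
for c in ["scene"]:
    d=np.load(f"{c}1.npy");P=cloud(d,c);u,v=pix(p+[0.007,0.002,.024],c);print(u,v)
    ok=(np.hypot(*(P[...,:2]-p[:2]).transpose(2,0,1))<.035)
    for z0,z1 in [(-.01,.004),(.004,.014),(.019,.03)]:
        Q=P[ok&(P[...,2]>p[2]+z0)&(P[...,2]<p[2]+z1)]
        print(z0,len(Q),(Q.mean(0)-p).round(4),np.round(np.array(cv2.minEnclosingCircle(Q[:,:2].astype(np.float32))[0])-p[:2],4),Q.min(0)-p,Q.max(0)-p)
E
```

```text
388.30249943685845 230.70398576225074
-0.01 20 [ 0.0121  0.0116 -0.0004] [0.0057 0.0088] [-0.0031313  -0.01554083 -0.00400641] [0.021048   0.03305107 0.00354758]
0.004 92 [0.0036 0.0015 0.0104] [0.007  0.0009] [-0.01953753 -0.02973409  0.00404926] [0.0231608  0.03161898 0.01399305]
0.019 61 [0.0074 0.0011 0.0247] [0.0056 0.0003] [-0.00468506 -0.03137842  0.01908248] [0.0170749  0.03257884 0.02999981]
```

>>> {"name": "apply_moves", "arguments": {
  "commands": [0,-5,0,0,0,0,4,1,-6,0,0,0,0,4,3,-6,0,0,0,0,4,3,-5,0,0,0,0,4,3,-5,0,0,0,0,4,3,-4,0,0,0,0,4,2,-2,0,0,0,0,4,0,0,0,0,0,0,4]
}}

```text
t: 6.4
tool_pos: [0.6138, -0.1082, 0.1657]
orientation: [-3.107, -0.411, 0.053]
force: [0.3, 0.2, -2.1]
opening: 0.0473
```

```bash
python3 -c "
from h import *
st([.645,-.1285,.104])"
```

```text
t 6.4 q [-0.25  0.26  1.44 -0.01  1.48  1.06] p [ 0.6138 -0.1082  0.1657] jawyaw -74.9 tiltfix [-0.0029 -0.0344 -0.    ] F [ 0.3  0.2 -2.1] op 0.0473
shift cm [ 3.12 -2.03 -6.17]
```

>>> {"name": "apply_moves", "arguments": {
  "commands": [1.5,-1,0,0,-0.02,0,4,1.5,-1,0,0,-0.014,0,4,0,0,0,0,0,0,4]
}}

```text
t: 6.78
tool_pos: [0.6437, -0.1275, 0.1626]
orientation: [-3.109, -0.414, 0.003]
force: [-0.2, 0.4, -2.0]
opening: 0.0473
```

```bash
python3 -c "
from h import *
st([.645,-.1285,.104])"
```

```text
t 6.78 q [-0.28  0.31  1.38  0.    1.45  1.03] p [ 0.6437 -0.1275  0.1626] jawyaw -74.8 tiltfix [-0.0046 -0.0025 -0.    ] F [-0.2  0.4 -2. ] op 0.0473
shift cm [ 0.13 -0.1  -5.86]
```

>>> {"name": "apply_moves", "arguments": {
  "commands": [0.1,-0.1,-2,-0.004,-0.002,0,4,0,0,-2,0,0,0,4,0,0,-1,0,0,0,4,0,0,0,0,0,0,4]
}}

```text
t: 7.28
tool_pos: [0.6447, -0.1269, 0.1115]
orientation: [-3.113, -0.417, -0.0]
force: [0.2, -0.2, -2.1]
opening: 0.0472
```

```bash
python3 - <<'E'
from h import *
st([.645,-.1285,.1015])
im,d=read_camera("scene");P=cloud(d,"scene")
u,v=pix(read_state()['tool_pos'],"scene").astype(int);print(u,v)
cv2.imwrite("pics/d.png",cv2.resize(im[v-60:v+60,u-80:u+80],(800,600),interpolation=cv2.INTER_CUBIC))
E
```

```text
t 7.28 q [-0.27  0.35  1.43  0.    1.36  1.03] p [ 0.6447 -0.1269  0.1115] jawyaw -74.7 tiltfix [-0.0009  0.0001  0.    ] F [ 0.2 -0.2 -2.1] op 0.0472
shift cm [ 0.03 -0.16 -1.  ]
287 190
```

View pics/d.png

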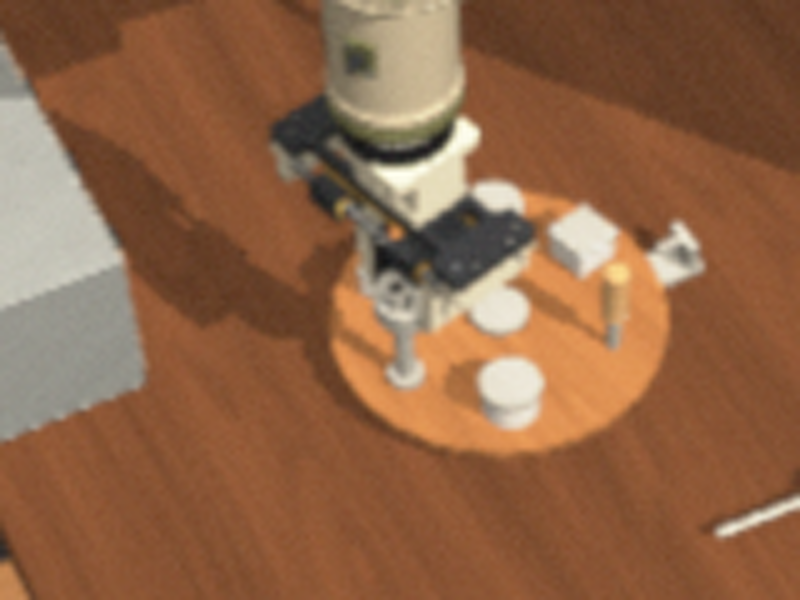

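The disc, at (400,290), is right over the post stem at (405,345). Lowering it now.

>>> {"name": "apply_moves", "arguments": {
  "commands": [0,-0.15,-0.5,0,0,0,4,0,0,-0.3,0,0,0,4,0,0,0,0,0,0,4]
}}

```text
t: 7.7
tool_pos: [0.6461, -0.1289, 0.1056]
orientation: [3.113, 0.417, 0.006]
force: [0.0, -0.2, -1.2]
opening: 0.0471
```

```bash
python3 -c "
from h import *
st([.645,-.1285,.1015])"
```

```text
t 7.7 q [-0.28  0.36  1.43  0.    1.35  1.03] p [ 0.6461 -0.1289  0.1056] jawyaw -74.7 tiltfix [0.0001 0.0037 0.    ] F [ 0.  -0.2 -1.2] op 0.0471
shift cm [-0.11  0.04 -0.41]
```

>>> {"name": "apply_moves", "arguments": {
  "commands": [-0.1,0,-0.3,0,0.003,0,4,0,0,0,0,0,0,4]
}}

```text
t: 7.95
tool_pos: [0.6453, -0.129, 0.1027]
orientation: [3.113, 0.417, 0.002]
force: [0.1, -0.4, -1.9]
opening: 0.0474
```

```bash
python3 -c "
from h import *
st([.645,-.1285,.1015])"
```

```text
t 7.95 q [-0.28  0.36  1.44  0.    1.34  1.03] p [ 0.6453 -0.129   0.1027] jawyaw -74.8 tiltfix [0.0003 0.001  0.    ] F [ 0.1 -0.4 -1.9] op 0.0474
shift cm [-0.03  0.05 -0.12]
```

>>> {"name": "apply_moves", "arguments": {
  "commands": [0,0,-0.2,0,0,0,4,0,0,0,0,0,0,4]
}}

```text
t: 8.2
tool_pos: [0.646, -0.1293, 0.1023]
orientation: [3.112, 0.417, 0.004]
force: [-0.0, 0.0, -1.7]
opening: 0.0474
```

```bash
python3 -c "
from h import *
st([.645,-.1285,.1015])"
```

```text
t 8.2 q [-0.28  0.36  1.44 -0.    1.34  1.03] p [ 0.646  -0.1293  0.1023] jawyaw -74.8 tiltfix [0.001  0.0029 0.    ] F [-0.   0.  -1.7] op 0.0474
shift cm [-0.1   0.08 -0.08]
```

>>> {"name": "apply_moves", "arguments": {
  "commands": [-0.1,0,-0.3,0,0.002,0,4,0,0,0,0,0,0,4]
}}

```text
t: 8.45
tool_pos: [0.6466, -0.1299, 0.1024]
orientation: [3.111, 0.416, 0.007]
force: [0.0, 0.0, -2.0]
opening: 0.0472
```

```bash
python3 -c "
from h import *
st([.645,-.1285,.1015])"
```

```text
t 8.45 q [-0.28  0.36  1.44 -0.    1.34  1.03] p [ 0.6466 -0.1299  0.1024] jawyaw -74.8 tiltfix [0.0023 0.005  0.    ] F [ 0.  0. -2.] op 0.0472
shift cm [-0.16  0.14 -0.09]
```

>>> {"name": "apply_moves", "arguments": {
  "commands": [-0.15,0.1,-0.4,0,0.005,0,4,0,0,0,0,0,0,4]
}}

```text
t: 8.7
tool_pos: [0.6472, -0.1298, 0.1024]
orientation: [3.109, 0.416, 0.007]
force: [-0.2, -1.0, -2.1]
opening: 0.0472
```

```bash
python3 -c "
from h import *
st([.645,-.1285,.1015])"
```

```text
t 8.7 q [-0.27  0.36  1.44 -0.    1.34  1.03] p [ 0.6472 -0.1298  0.1024] jawyaw -74.8 tiltfix [0.0044 0.005  0.    ] F [-0.2 -1.  -2.1] op 0.0472
shift cm [-0.22  0.13 -0.09]
```

>>> {"name": "apply_moves", "arguments": {
  "commands": [0,0,0,0,0,0,5.2,0,0,0,0,0,0,6.5,0,0,0,0,0,0,6.5,0,0,0,0,0,0,6.5]
}}

```text
t: 9.2
tool_pos: [0.6465, -0.1295, 0.1009]
orientation: [3.11, 0.416, 0.004]
force: [-0.2, -0.2, -0.2]
opening: 0.0645
```

```bash
python3 -c "
from h import *
st([.645,-.1285,.1015])"
```

```text
t 9.2 q [-0.27  0.36  1.44 -0.    1.34  1.03] p [ 0.6465 -0.1295  0.1009] jawyaw -74.8 tiltfix [0.0038 0.0032 0.    ] F [-0.2 -0.2 -0.2] op 0.0645
shift cm [-0.15  0.1   0.06]
```

>>> {"name": "apply_moves", "arguments": {
  "commands": [0,0,1.5,0,0,0,6.5,0,0,4,0,0,0,6.5,0,0,5,0,0,0,6.5,-3,1,0,0,0,-0.18,6.5,-3,1,0,0,0,-0.18,6.5,-3,1,0,0,0,-0.18,6.5,-3,1,0,0,0,-0.18,6.5,-2,0.5,0,0,0,-0.18,6.5]
}}

```text
t: 10.2
tool_pos: [0.505, -0.084, 0.2186]
orientation: [2.965, -1.019, 0.017]
force: [0.1, -0.3, 0.7]
opening: 0.0651
```

```bash
python3 - <<'E'
from h import *
st([.4996,-.083,.075])
im,d=read_camera("scene");P=cloud(d,"scene")
def reg(n,x,y,r,z0,z1):
    Q=P[(np.hypot(P[...,0]-x,P[...,1]-y)<r)&(P[...,2]>z0)&(P[...,2]<z1)]
    c=cv2.minEnclosingCircle(Q[:,:2].astype(np.float32)) if len(Q) else 0
    print(n,len(Q),Q.mean(0).round(4),np.round(c[0],4),round(c[1],4))
reg("disc",.645,-.13,.04,.107,.117); reg("boss",.645,-.13,.04,.121,.135)
reg("knob",.4996,-.083,.025,.09,.125)
cv2.imwrite("pics/e.png",cv2.resize(im[125:245,220:380],(800,600),interpolation=cv2.INTER_CUBIC))
E
```

```text
t 10.2 q [-0.26 -0.12  1.74 -0.01  1.51  1.97] p [ 0.505  -0.084   0.2186] jawyaw -127.9 tiltfix [0.0095 0.0085 0.    ] F [ 0.1 -0.3  0.7] op 0.0651
shift cm [ -0.54   0.1  -14.36]
disc 81 [ 0.6415 -0.1252  0.1116] [ 0.6417 -0.1289] 0.0259
boss 28 [ 0.651  -0.1237  0.1249] [ 0.6458 -0.1185] 0.0177
knob 34 [ 0.4999 -0.0817  0.1025] [ 0.4972 -0.0828] 0.0112
```

View pics/e.png

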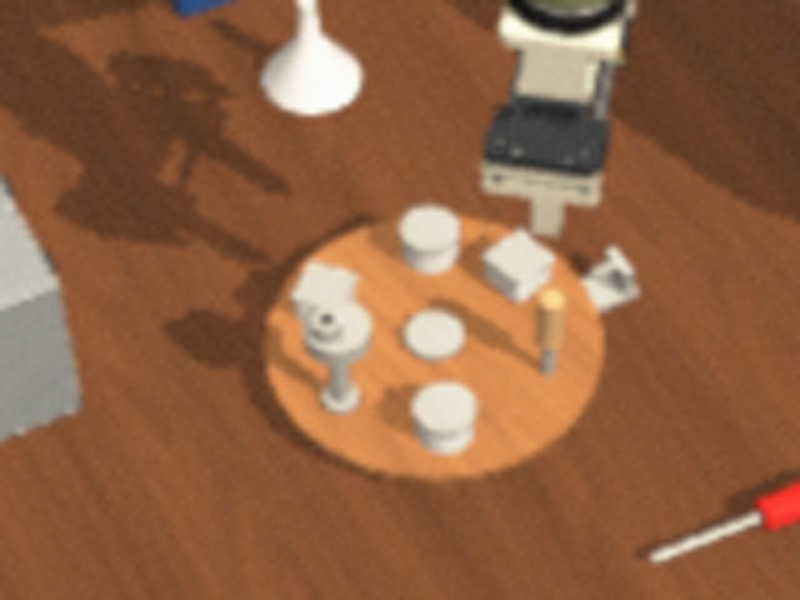

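The eccentric sits level and boss up on the post, disc at (338,328) above the stem. The knob at (550,318) is clear below the gripper. Descending onto it.

>>> {"name": "apply_moves", "arguments": {
  "commands": [-0.5,0.1,-3,0.009,0.008,0,6.5,0,0,-4,0,0,0,6.5,0,0,-2,0,0,0,6.5,0,0,0,0,0,0,6.5]
}}

```text
t: 10.75
tool_pos: [0.5014, -0.0833, 0.1326]
orientation: [-2.97, 1.021, -0.014]
force: [-0.1, 0.9, 0.2]
opening: 0.065
```

```bash
python3 -c "
from h import *
st([.4995,-.083,.070])"
```

```text
t 10.75 q [-0.27 -0.07  1.85 -0.    1.35  1.97] p [ 0.5014 -0.0833  0.1326] jawyaw -127.9 tiltfix [0.0025 0.0086 0.    ] F [-0.1  0.9  0.2] op 0.065
shift cm [-0.19  0.03 -6.26]
```

>>> {"name": "apply_moves", "arguments": {
  "commands": [-0.2,0,-2,0.002,0.008,0,6.5,0,0,-2,0,0,0,6.5,0,0,-2,0,0,0,6.5,0,0,0,0,0,0,6.5]
}}

```text
t: 11.25
tool_pos: [0.5019, -0.0842, 0.0733]
orientation: [2.973, -1.017, 0.008]
force: [-0.4, -0.2, 0.4]
opening: 0.0648
```

```bash
python3 -c "
from h import *
st([.4995,-.083,.070])"
```

```text
t 11.25 q [-0.27  0.    1.9  -0.    1.24  1.96] p [ 0.5019 -0.0842  0.0733] jawyaw -127.8 tiltfix [0.0017 0.0049 0.    ] F [-0.4 -0.2  0.4] op 0.0648
shift cm [-0.24  0.12 -0.33]
```

>>> {"name": "apply_moves", "arguments": {
  "commands": [-0.2,0.1,-0.3,0,0.004,0,6.5,0,0,0,0,0,0,3,0,0,0,0,0,0,2.2,0,0,0,0,0,0,1.2,0,0,0,0,0,0,1,0,0,0,0,0,0,1,0,0,0,0,0,0,1],
  "squeeze": 8
}}

```text
t: 12.12
tool_pos: [0.5022, -0.0839, 0.0735]
orientation: [2.972, -1.015, 0.01]
force: [1.4, 0.6, -0.3]
opening: 0.02
```

```bash
cat >> h.py <<'E'
def arc(hub,dth,n):
    """rows (cm) orbiting the TCP about hub by dth deg per row, n rows, from measured pose"""
    s=read_state();p=s['tool_pos'];v=p[:2]-hub;print('knob ang',np.degrees(np.arctan2(v[1],v[0])).round(2),'r',np.hypot(*v).round(4))
    a=np.arctan2(v[1],v[0]);r=.088
    for i in range(n):
        a0=a+np.radians(dth)*i;a1=a0+np.radians(dth)
        print((100*r*(np.array([np.cos(a1),np.sin(a1)])-[np.cos(a0),np.sin(a0)])).round(2),np.radians(dth).round(3))
E
python3 -c "
from h import *
st([.4995,-.083,.070]);arc(np.array([.558,-.148]),6,8)"
```

```text
t 12.12 q [-0.27  0.    1.9  -0.    1.24  1.96] p [ 0.5022 -0.0839  0.0735] jawyaw -127.7 tiltfix [0.0033 0.0056 0.    ] F [ 1.4  0.6 -0.3] op 0.02
shift cm [-0.27  0.09 -0.35]
knob ang 131.06 r 0.085
[-0.66 -0.64] 0.105
[-0.59 -0.71] 0.105
[-0.51 -0.76] 0.105
[-0.43 -0.81] 0.105
[-0.34 -0.85] 0.105
[-0.25 -0.89] 0.105
[-0.16 -0.91] 0.105
[-0.06 -0.92] 0.105
```

>>> {"name": "apply_moves", "arguments": {
  "commands": [-0.3,-0.3,0,0,0.004,0.05,1,-0.6,-0.6,0,0,0,0.09,1,-0.55,-0.65,0,0,0,0.1,1,-0.5,-0.7,0,0,0,0.1,1,-0.45,-0.75,0,0,0,0.1,1,-0.4,-0.8,0,0,0,0.1,1]
}}

```text
t: 12.88
tool_pos: [0.4763, -0.1224, 0.0735]
orientation: [3.137, -0.159, 0.014]
force: [6.6, -0.6, -5.6]
opening: 0.0199
```

```bash
python3 -c "
from h import *
st();arc(np.array([.558,-.148]),7,8)"
```

```text
t 12.88 q [-0.36 -0.05  1.95  0.    1.24  1.31] p [ 0.4763 -0.1224  0.0735] jawyaw -95.8 tiltfix [0.001  0.0088 0.    ] F [ 6.6 -0.6 -5.6] op 0.0199
knob ang 162.64 r 0.0856
[-0.26 -1.04] 0.122
[-0.13 -1.07] 0.122
[ 0.   -1.07] 0.122
[ 0.13 -1.07] 0.122
[ 0.26 -1.04] 0.122
[ 0.39 -1.  ] 0.122
[ 0.51 -0.95] 0.122
[ 0.62 -0.88] 0.122
```

>>> {"name": "apply_moves", "arguments": {
  "commands": [-0.2,-0.95,0,0,0.005,0.11,1,-0.05,-0.95,0,0,0,0.11,1,0.05,-0.95,0,0,0,0.11,1,0.15,-0.95,0,0,0,0.11,1,0.25,-0.95,0,0,0,0.11,1,0.35,-0.9,0,0,0,0.11,1]
}}

```text
t: 13.62
tool_pos: [0.4763, -0.1786, 0.0734]
orientation: [-3.004, -0.899, 0.013]
force: [-5.4, 0.5, 5.1]
opening: 0.0196
```

```bash
python3 -c "
from h import *
st();arc(np.array([.558,-.148]),7,8)"
```

```text
t 13.62 q [-0.46  0.02  1.88 -0.    1.25  0.53] p [ 0.4763 -0.1786  0.0734] jawyaw -56.7 tiltfix [-0.0032 -0.0094 -0.    ] F [-5.4  0.5  5.1] op 0.0196
knob ang -159.46 r 0.0873
[ 0.44 -0.98] 0.122
[ 0.55 -0.92] 0.122
[ 0.66 -0.85] 0.122
[ 0.76 -0.76] 0.122
[ 0.85 -0.66] 0.122
[ 0.92 -0.55] 0.122
[ 0.98 -0.44] 0.122
[ 1.03 -0.31] 0.122
```

>>> {"name": "apply_moves", "arguments": {
  "commands": [0.45,-0.85,0,0,-0.005,0.11,1,0.5,-0.8,0,0,0,0.11,1,0.6,-0.75,0,0,0,0.11,1,0.7,-0.65,0,0,0,0.11,1,0.8,-0.6,0,0,0,0.11,1,0.85,-0.5,0,0,0,0.11,1]
}}

```text
t: 14.38
tool_pos: [0.5107, -0.2246, 0.0734]
orientation: [-2.534, -1.851, 0.025]
force: [-4.8, -3.3, 2.4]
opening: 0.0195
```

```bash
python3 -c "
from h import *
st();arc(np.array([.558,-.148]),6.5,6)"
```

```text
t 14.38 q [-0.5   0.15  1.74 -0.01  1.26 -0.18] p [ 0.5107 -0.2246  0.0734] jawyaw -17.7 tiltfix [ 0.0065 -0.015   0.    ] F [-4.8 -3.3  2.4] op 0.0195
knob ang -121.68 r 0.09
[ 0.88 -0.48] 0.113
[ 0.93 -0.37] 0.113
[ 0.96 -0.27] 0.113
[ 0.99 -0.15] 0.113
[ 1.   -0.04] 0.113
[1.   0.07] 0.113
```

>>> {"name": "apply_moves", "arguments": {
  "commands": [0.85,-0.35,0,0.003,-0.007,0.11,1,0.9,-0.3,0,0.003,-0.005,0.11,1,0.95,-0.2,0,0,0,0.11,1,0.95,-0.1,0,0,0,0.11,1,0.95,0.0,0,0,0,0.11,1,0.9,0.1,0,0,0,0.11,1]
}}

```text
t: 15.12
tool_pos: [0.5643, -0.2398, 0.0734]
orientation: [1.773, 2.589, -0.018]
force: [-1.0, -3.8, 0.4]
opening: 0.0201
```

```bash
python3 -c "
from h import *
st();arc(np.array([.558,-.148]),6,4)"
```

```text
t 15.12 q [-0.48  0.27  1.6  -0.01  1.27 -0.84] p [ 0.5643 -0.2398  0.0734] jawyaw 21.2 tiltfix [ 0.0115 -0.0032  0.    ] F [-1.  -3.8  0.4] op 0.0201
knob ang -86.06 r 0.092
[0.91 0.11] 0.105
[0.9  0.21] 0.105
[0.87 0.3 ] 0.105
[0.84 0.39] 0.105
```

>>> {"name": "apply_moves", "arguments": {
  "commands": [0.85,0.2,0,0.005,0,0.1,1,0.8,0.25,0,0.005,0,0.1,1,0.65,0.25,0,0,0,0.08,1,0.35,0.15,0,0,0,0.04,1,0,0,0,0,0,0,1]
}}

```text
t: 15.75
tool_pos: [0.592, -0.2341, 0.0734]
orientation: [1.324, 2.847, -0.008]
force: [0.7, 0.2, 0.6]
opening: 0.0195
```

```bash
python3 - <<'E'
from h import *
st();arc(np.array([.558,-.148]),6,1)
for c in ["scene","top"]:
    im,d=read_camera(c);P=cloud(d,c)
    def reg(n,x,y,r,z0,z1):
        Q=P[(np.hypot(P[...,0]-x,P[...,1]-y)<r)&(P[...,2]>z0)&(P[...,2]<z1)]
        if len(Q)<3: print(c,n,len(Q));return
        k=cv2.minEnclosingCircle(Q[:,:2].astype(np.float32))
        print(c,n,len(Q),Q.mean(0).round(4),np.round(k[0],4),round(k[1],4))
    reg("disc",.472,-.14,.05,.107,.117);reg("boss",.472,-.14,.05,.121,.135)
    for q in ["front","hub","post_top","eccentric_center"]:
        for r in spot_point(q,c)[:2]: print(c,q,round(r["conf"],2),w(r["point"],c).round(4))
    cv2.imwrite(f"pics/{c}f.png",im)
a=cv2.imread("pics/scenef.png")[125:245,230:390];b=cv2.imread("pics/topf.png")[160:280,300:460]
cv2.imwrite("pics/f.png",np.hstack([cv2.resize(x,(400,300),interpolation=cv2.INTER_CUBIC) for x in (a,b)]))
E
```

```text
t 15.75 q [-0.45  0.33  1.52 -0.01  1.28 -1.15] p [ 0.592  -0.2341  0.0734] jawyaw 40.1 tiltfix [ 0.0054 -0.0006  0.    ] F [0.7 0.2 0.6] op 0.0195
knob ang -68.42 r 0.0926
[0.84 0.38] 0.105
scene disc 76 [ 0.4743 -0.1312  0.1115] [ 0.4712 -0.1342] 0.0267
scene boss 28 [ 0.4632 -0.1328  0.1262] [ 0.4681 -0.1291] 0.0234
scene front 0.88 [ 0.4709 -0.1478  0.0933]
scene hub 0.89 [ 0.5556 -0.1502  0.0246]
scene hub 0.55 [0.6281 0.4217 0.0024]
scene post_top 0.63 [ 0.472  -0.1374  0.095 ]
scene eccentric_center 0.55 [0.5003 0.3157 0.0185]
scene eccentric_center 0.52 [ 0.4719 -0.1377  0.1111]
top disc 111 [ 0.4776 -0.1249  0.1111] [ 0.4734 -0.1311] 0.0217
top boss 10 [ 0.4671 -0.128   0.125 ] [ 0.466  -0.1288] 0.0069
top front 0.83 [ 0.4687 -0.1547  0.0939]
top front 0.74 [4.980e-01 4.477e-01 2.000e-04]
top hub 0.74 [ 0.5562 -0.1464  0.0226]
top hub 0.66 [ 0.4739 -0.1346  0.11  ]
top post_top 0.94 [ 0.4742 -0.1349  0.0937]
top eccentric_center 0.71 [ 0.473  -0.1344  0.1115]
top eccentric_center 0.65 [0.4974 0.3265 0.0139]
```

View pics/f.png

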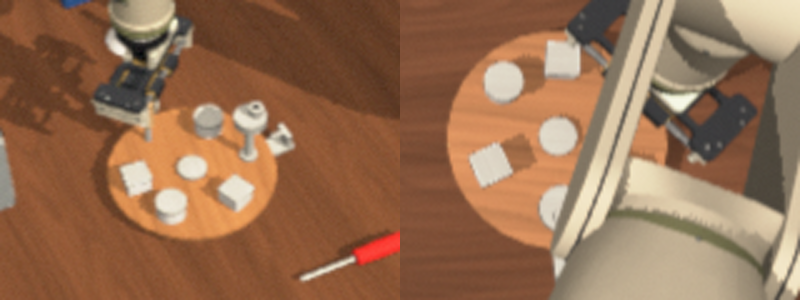

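Scene half: the eccentric at (250,113) still rides on the post, close to the pointer at (280,140). About 10° is left, so I measure the pointer direction accurately from the first depth images.

```bash
python3 - <<'E'
from h import *
hub=np.array([.5575,-.1485])
for c in ["scene","top"]:
    d=np.load(f"{c}0.npy");im=cv2.imread(f"pics/{c}0.png").astype(int);P=cloud(d,c)
    v=P[...,:2]-hub;r=np.hypot(v[...,0],v[...,1]);a=np.degrees(np.arctan2(v[...,1],v[...,0]))%360
    g=(im.max(-1)-im.min(-1)<35)&(im.max(-1)>120)
    for z0,z1 in [(-.01,.012),(.012,.045)]:
        m=g&(r>.134)&(r<.175)&(abs(a-182)<20)&(P[...,2]>z0)&(P[...,2]<z1);Q=P[m]
        if len(Q): print(c,z0,len(Q),Q.mean(0).round(4),Q.min(0).round(3),Q.max(0).round(3),'ang',a[m].mean().round(2))
    # disc rim circle fit for hub: wooden top points
    wd=(im[...,2]-im[...,0]>60)&(abs(P[...,2]-.026)<.006)&(r<.14)
    print(c,'disc',cv2.minEnclosingCircle(P[wd][:,:2].astype(np.float32)))
E
```

```text
scene -0.01 34 [ 0.4108 -0.1486  0.0054] [ 0.393 -0.179 -0.006] [ 0.424 -0.133  0.011] ang 180.0
scene 0.012 31 [ 0.4068 -0.1453  0.0251] [ 0.398 -0.163  0.013] [ 0.421 -0.129  0.032] ang 178.83
scene disc ((0.5571044087409973, -0.14866602420806885), 0.12729400396347046)
top -0.01 63 [ 0.4116 -0.1475  0.0053] [ 0.396 -0.168 -0.002] [ 0.423 -0.133  0.01 ] ang 179.64
top 0.012 51 [ 0.406  -0.1477  0.0286] [ 0.398 -0.162  0.026] [ 0.423 -0.134  0.032] ang 179.72
top disc ((0.5599239468574524, -0.14936594665050507), 0.12486720830202103)
```

>>> {"name": "apply_moves", "arguments": {
  "commands": [0.4,0.15,0,0.005,0,0.04,1,0.6,0.3,0,0,0,0.07,1,0.4,0.2,0,0,0,0.04,1,0,0,0,0,0,0,1]
}}

```text
t: 16.75
tool_pos: [0.6048, -0.2281, 0.0734]
orientation: [-1.102, -2.939, 0.003]
force: [1.0, -2.0, 0.1]
opening: 0.0196
```

```bash
cat > chk.py <<'E'
from h import *
st();arc(np.array([.5575,-.1485]),3,1)
for c in ["scene","top"]:
    im,d=read_camera(c);P=cloud(d,c)
    Q=P[(np.hypot(P[...,0]-.470,P[...,1]+.149)<.045)&(P[...,2]>.107)&(P[...,2]<.117)]
    print(c,len(Q),Q.mean(0).round(4),np.round(cv2.minEnclosingCircle(Q[:,:2].astype(np.float32)),4) if 0 else cv2.minEnclosingCircle(Q[:,:2].astype(np.float32)))
    for q in ["front","post_top","eccentric_center"]:
        for r in spot_point(q,c)[:2]: print(c,q,round(r["conf"],2),w(r["point"],c).round(4))
    cv2.imwrite(f"pics/{c}g.png",im)
E
python3 chk.py
```

```text
t 16.75 q [-0.44  0.36  1.49 -0.    1.29 -1.29] p [ 0.6048 -0.2281  0.0734] jawyaw 48.9 tiltfix [ 0.0011 -0.003   0.    ] F [ 1.  -2.   0.1] op 0.0196
knob ang -59.3 r 0.0926
[0.39 0.25] 0.052
scene 81 [ 0.4736 -0.1464  0.1117] ((0.470446914434433, -0.14971639215946198), 0.025855552405118942)
scene post_top 0.74 [ 0.4708 -0.1561  0.1099]
scene post_top 0.6 [ 0.4713 -0.1504  0.0949]
scene eccentric_center 0.68 [ 0.4695 -0.1508  0.1109]
scene eccentric_center 0.56 [0.5003 0.3163 0.0191]
top 0 [nan nan nan] ((0.0, 0.0), 0.0)
top front 0.92 [ 0.4704 -0.1504  0.0938]
top post_top 0.82 [ 0.4712 -0.1466  0.0921]
top eccentric_center 0.71 [0.4982 0.323  0.0161]
top eccentric_center 0.5 [ 0.6082 -0.2294  0.0831]chk.py:6: RuntimeWarning: Mean of empty slice.
  print(c,len(Q),Q.mean(0).round(4),np.round(cv2.minEnclosingCircle(Q[:,:2].astype(np.float32)),4) if 0 else cv2.minEnclosingCircle(Q[:,:2].astype(np.float32)))
  ret = um.true_divide(
```

>>> {"name": "apply_moves", "arguments": {
  "commands": [0,0,0,0,0,0,1,0,0,0,0,0,0,1,0,0,0,0,0,0,1,0,0,0,0,0,0,1],
  "squeeze": 12
}}

```text
t: 17.65
tool_pos: [0.6045, -0.2282, 0.0734]
orientation: [-1.103, -2.939, 0.003]
force: [-0.1, -0.3, 0.7]
opening: 0.0199
```

```bash
python3 - <<'E'
from h import *
st();im,d=read_camera("scene");P=cloud(d,"scene")
Q=P[(np.hypot(P[...,0]-.470,P[...,1]+.149)<.045)&(P[...,2]>.107)&(P[...,2]<.117)]
print(cv2.minEnclosingCircle(Q[:,:2].astype(np.float32)))
for r in spot_point("post_top","scene")[:2]: print(round(r["conf"],2),w(r["point"],"scene").round(4))
cv2.imwrite("pics/k.png",cv2.resize(im[125:245,230:390],(800,600),interpolation=cv2.INTER_CUBIC))
E
```

```text
t 17.65 q [-0.44  0.36  1.49 -0.    1.29 -1.29] p [ 0.6045 -0.2282  0.0734] jawyaw 48.9 tiltfix [ 0.001 -0.003  0.   ] F [-0.1 -0.3  0.7] op 0.0199
((0.4710697829723358, -0.14872628450393677), 0.025803696364164352)
0.68 [ 0.4705 -0.153   0.0936]
```

View pics/k.png

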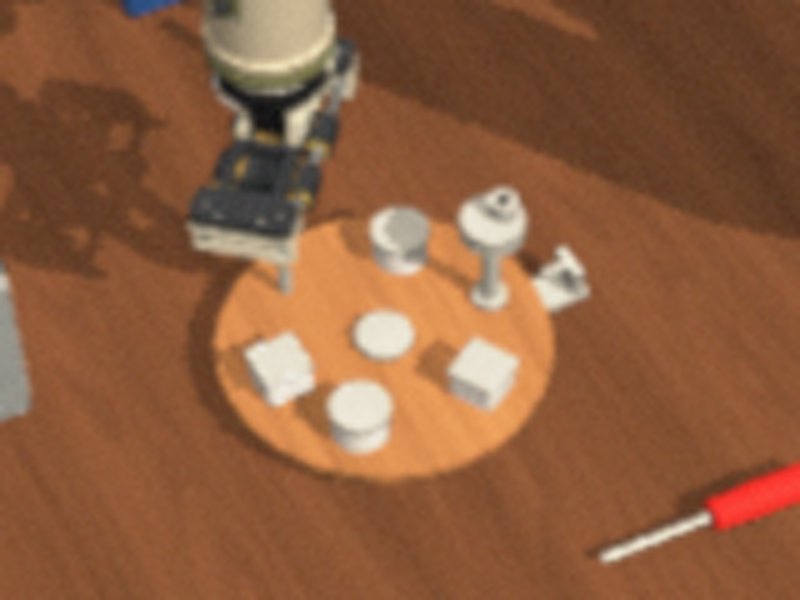

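The eccentric at (492,222) rides level on the post. The post foot (490,295) lies on the line from the hub (385,335) to the pointer (562,278), and the gripper holds the knob. I'm handing the job in.

```bash
python3 -c "
from h import *
print(close_job());st()"
```

```text
the job is handed in; nothing more can be done
None
the job is handed in; nothing more can be done
```

I put the steel eccentric boss up on the post and let go. I then turned the carousel about 169° counter-clockwise by the knob until the post stood in line with the pointer. I handed the job in at about 17.7 s with the gripper still holding the knob at 12 N. No verdict was reported.

- **Eccentric:** in the last depth measurement the disc's centre was at (0.471, -0.149). That is within about 2 mm of the in-line spot, estimated at (0.470, -0.150). The last picture shows it level on the post.
- **Centring on the post:** just after release, the camera put the disc within about 3 mm of the post's centre.
- **Grip:** the finger opening was 20 mm, matching the knob's diameter. The fingers held the knob about 5 mm further out from the axis than its centre, well inside the 40 mm allowed. The last force reading was under 1 N.
- **Checks that disagreed or failed:**
  - Estimates of the pointer's direction ranged from about 179° to 181°, with one early network reading near 184°.
  - Estimates of the post's top differed by up to about 5 mm.
  - In the aligned pose, the top camera gave no depth on the disc because the arm was in the way.
- **Other items:** none was touched during any move, as far as the pictures show. I did not measure their final positions.

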